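Cover the yeast jar with a lid from the spring dispenser

ROBOT

A 6-joint arm with a two-finger parallel gripper is mounted at the origin on the work surface. World frame = base frame: x ahead of the robot, y to its left, z up, the work surface at z = 0. Lengths are in m, angles in rad, forces in N, time in s.
With the tool pointing down it reaches from about 0.25 to 0.725 m from the base axis. Payload 4 kg.
Tool frame: the origin (TCP) lies on the centre line of the jaws, within the pads' length; the fingertips stand 19 mm ahead of it and the grasp point (between the pads) is the TCP; z points along the fingers, x is the direction in which the jaws open and shut, and the axes are right-handed (so a half turn about z gives the same grasp; the last joint's range is limited). The gripper opens to 85 mm and grips with 20 to 120 N. Pads are 22 mm wide; open, the fingers measure 114 mm over their backs; the gripper's body (76 mm by 85 mm) begins 54 mm behind the grasp point. The pads swing forward as they close: fully open they stand 13 mm farther back than shut.
Start: joints at [-1.342, 0.241, 0.005, 1.335, 0, 1.571], TCP at [0.113, -0.487, 0.214] pointing down, gripper open.
Joint ranges: [-2.72, 2.72], [-1.05, 1.87], [-1.09, 1.28], [-1.99, 2.15], [-1.42, 1.44], [-3.14, 3.14]. Speed limits (rad/s): [2.79, 2.79, 3.14, 3.14, 3.14, 3.14].

INTERFACE

Orientations are given as a 3x3 rotation matrix whose columns are the frame's x, y, z axes.
In Python, from rig import robot, eoat, ik, optics, sign_off, readout gives the robot as it stands. Calls block until the motion is done:
- robot.movep(position, orientation): joint-space move of the TCP to a pose.
- robot.line_to(position, rot=None, feed=0.15, stop_force=None): straight line of the TCP; rot=None keeps the orientation; feed is the mean speed in m/s. With stop_force (N) it stops when the force on the tool has changed by that much, and returns True; else False.
- robot.goto_joints(angles): joint-space move.
- eoat.move_gripper(opening): finger opening in m; the grip force is fixed at half the most; returns when the fingers have stopped.
- robot.hold(seconds).
- ik(position, orientation): joint angles nearest the present ones, or None.
- optics.snapshot(name): name is "scene" or "top"; returns a dict with "pixels" (400x640x3 uint8, red, green, blue), "camera_matrix" (3x3 intrinsics, pixels), "world_from_camera" (4x4, takes a point from camera to world coordinates). Camera axes: x right, y down, z forward; pixel columns grow to the right and rows downward; lengths in m; the calibration is good to about 2 mm. A picture is of the moment at which its call begins. There is no depth.
A pose or a line that the arm cannot do raises robot.Unreachable and nothing moves.
- sign_off(): hands the job in, once; it reports no verdict.
Readings, each from a call of its own:
- readout.current_time(): time.
- readout.current_q(): joint angles.
- readout.current_dq(): joint speeds.
- readout.current_joint_efforts(): joint torques, N m.
- readout.current_tcp_pos(): TCP position.
- readout.current_ee_rot(): TCP orientation.
- readout.current_wrist_force(): force on the tool from outside, world axes, zero at the start.
- readout.current_moment(): the same for the moment, N m.
- readout.current_finger_gap(): finger opening in m.
Only numpy, scipy, OpenCV 4.12 (cv2) and the standard library are available. Lean on these libraries where they do the work, as an engineer would, in place of code of your own. Each camera call takes 0.05 s, during which the arm holds its last target.

TASK

Take the top lid, and only that one, out of the spring-loaded dispenser of wide steel lids, so that the next lid rises into its place. Set it down gently, not dropped, flat and centred on the mouth of the one open amber jar, so that it covers the mouth, and let go; the jar stays upright where it stands.

Things in the scene. Friction and masses are not known exactly. Their poses are not given: they have to be found in the camera images.
- top_lid: Top lid of the wide stack: plain steel disc 60 mm across, 16 mm thick, 90 g, straight sides. Origin: centre of its underside, z up. Underside 88 mm, top 104 mm above the bench: 14 mm of it stand proud of the cage. It lies loose on three equal lids: grip only this lid's sides and lift straight up. Not to be used: the equal lid lying alone on the bench, the lids on the closed jars.
- lid_dispenser: Wide lid dispenser, fixed: round dark foot 94 mm across, 22 mm high; cage of eight upright steel strips (71 mm across outside, 65 inside, tops 90 mm above the bench) round four 60 mm lids. Origin: centre of the foot's underside, z up. A narrow one of equal height with 38 mm lids, not to be used, stands near; their places may be swapped.
- lid_lift (a joint): Height in m of the sprung plate under the wide stack: 0 with four lids, 0.016 with three. Each lid taken off lets it rise one lid's thickness in about half a second, bringing the next lid's top to 104 mm above the bench. Soft spring, 55 N/m: pressing down sinks the stack, at most 12 mm below its start.
- open_jar: The only jar without a lid: dark amber glass, 70 mm across, 90 mm high, shouldered to a round mouth 46 mm across outside, 36 mm inside; rim 90 mm above the bench; 0.24 to 0.39 kg, standing loose. Origin: centre of its underside, z up. Two equal jars near it already wear lids; the three may stand in any order.

How it is judged:
By the outcome, as a careful person would: the job done as asked, in the order asked, and still so for the second after the job is handed in, with the robot touching nothing.
It also fails if it takes over 38 s, if anything falls off the work surface, if the arm or the gripper's body presses on something with over 40 N, if the wrist force passes 120 N, or if a joint passes its speed limit or range.

## Working session

There is one attempt and no reset: what is moved stays moved. The work goes in short steps, each a Python script; the robot and the scene stay as the last script left them, time stands still between calls to the robot, and variables do not carry over. Pictures are saved under pics/ and viewed, and the job is handed in when it is done.

```bash
mkdir -p pics; ls
python3 - <<'E'
from rig import robot, eoat, ik, optics, sign_off, readout
import cv2,numpy as np
np.set_printoptions(precision=4,suppress=True)
for n in("scene","top"):
    s=optics.snapshot(n);cv2.imwrite(f"pics/{n}0.png",s["pixels"][:,:,::-1]);print(n,s["camera_matrix"],s["world_from_camera"])
    np.savez(f"pics/{n}0.npz",**s)
print(readout.current_time(),readout.current_tcp_pos(),readout.current_ee_rot())
E
```

```text
pics
scene [[388.044    0.     317.3188]
 [  0.     388.044  199.0331]
 [  0.       0.       1.    ]] [[-0.8261  0.326  -0.4597  0.9701]
 [ 0.5634  0.4969 -0.6601  0.6065]
 [ 0.0132 -0.8042 -0.5941  0.599 ]
 [ 0.      0.      0.      1.    ]]
top [[493.6919   0.     314.6012]
 [  0.     493.6919 199.2375]
 [  0.       0.       1.    ]] [[ 0.0083 -0.9707  0.2403  0.3193]
 [-1.     -0.0093 -0.003   0.0068]
 [ 0.0051 -0.2403 -0.9707  1.1158]
 [ 0.      0.      0.      1.    ]]
0.1 [ 0.1133 -0.4864  0.2135] [[ 0.2268 -0.9739 -0.0004]
 [-0.9739 -0.2268  0.0019]
 [-0.0019  0.     -1.    ]]
```

View pics/scene0.png

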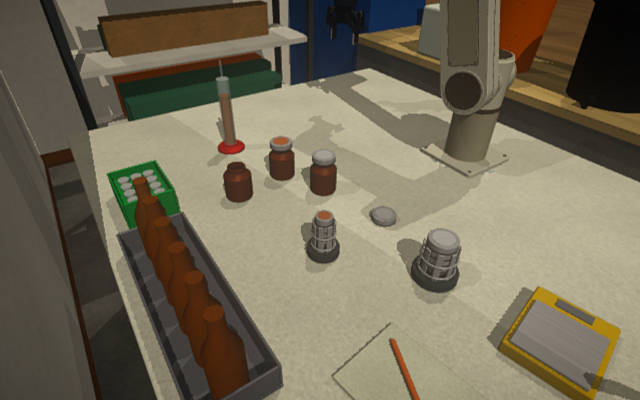

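View pics/top0.png

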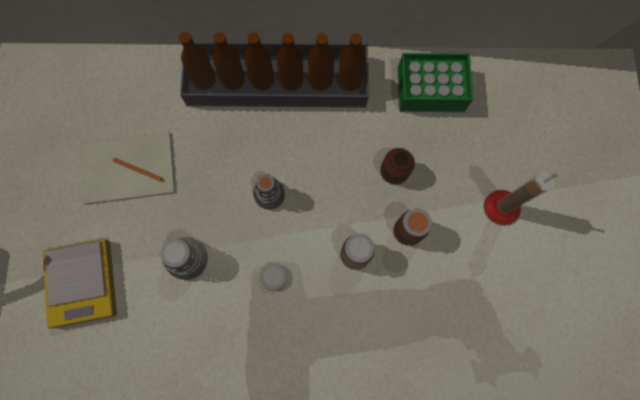

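The scene and top views show the wide dispenser at top (185,257) with its lid at about (177,252). The open amber jar is at top (397,165) with its mouth near (402,157), and at scene (238,182). The closed jars are at top (411,226) and (357,250), the narrow dispenser at (268,190), and the loose lid at (274,277). I'll zoom in to measure.

Run:
```python
import cv2,numpy as np
t=cv2.imread("pics/top0.png");s=cv2.imread("pics/scene0.png")
def c(im,x,y,h=32):return cv2.resize(im[y-h:y+h,x-h:x+h],(384,288*384//288),interpolation=cv2.INTER_CUBIC)[:, :]
def g(a):return np.clip(a.astype(float)*1.5,0,255).astype(np.uint8)
o=np.vstack([np.hstack([g(c(t,185,257)),g(c(t,397,165))]),np.hstack([g(c(s,436,258,40)),g(c(s,238,182))])])
cv2.imwrite("pics/crop0.png",cv2.resize(o,(600,600)))
```

```text
(no output)
```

View pics/crop0.png

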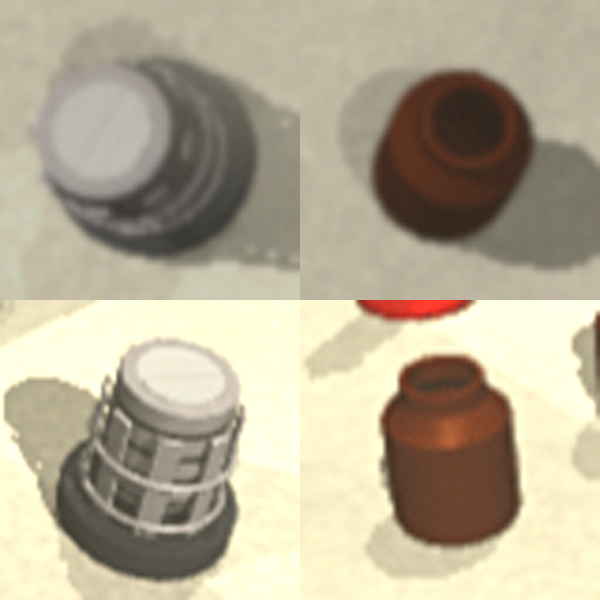

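The crops show the wide lid's top disc spanning about 28.6 px in the top view, where 28.8 is expected, so it is the 60 mm one. The open jar has a dark hole near (401,159). Next I'll use masks for sub-pixel centres and cast rays in both views.

```bash
cat > h.py <<'E'
import cv2,numpy as np
np.set_printoptions(precision=4,suppress=True)
def ray(s,u,v):
    K=s["camera_matrix"];T=s["world_from_camera"]
    d=T[:3,:3]@np.linalg.solve(K,[u,v,1.]);return T[:3,3],d/np.linalg.norm(d)
def plane(s,u,v,z):
    o,d=ray(s,u,v);return o+d*(z-o[2])/d[2]
def tri(r1,r2):
    (a,d),(b,e)=r1,r2
    t=np.linalg.lstsq(np.c_[d,-e],b-a,rcond=None)[0]
    p,q=a+t[0]*d,b+t[1]*e;return (p+q)/2,np.linalg.norm(p-q)
def blob(mask,near,off=(0,0)):
    n,l,st,ce=cv2.connectedComponentsWithStats(mask.astype(np.uint8))
    k=min(range(1,n),key=lambda i:(np.hypot(*(ce[i]-near)) if st[i,4]>15 else 1e9))
    m=(l==k).astype(np.uint8)
    c,_=cv2.findContours(m,cv2.RETR_EXTERNAL,cv2.CHAIN_APPROX_NONE)
    c=max(c,key=cv2.contourArea);return c,m
def ellworld(s,c,z):
    P=np.array([plane(s,u,v,z)[:2] for u,v in c.reshape(-1,2)]).astype(np.float32)
    return cv2.minEnclosingCircle(P),cv2.fitEllipse(P)
E
python3 - <<'E'
from h import *
S={n:dict(np.load(f"pics/{n}0.npz")) for n in("scene","top")}
def pr(n,pts):
    for u,v in pts: 
        p=S[n]["pixels"][v,u];print(n,(u,v),p,cv2.cvtColor(p[None,None],cv2.COLOR_RGB2HSV)[0,0])
pr("top",[(175,252),(164,253),(187,253),(175,265),(175,241),(158,240),(401,159),(397,170),(410,159)])
pr("scene",[(442,240),(430,242),(444,251),(238,168),(237,170),(237,166),(230,167),(237,175)])
E
```

```text
top (175, 252) [125 123 116] [ 23  18 125]
top (164, 253) [121 117 113] [ 15  17 121]
top (187, 253) [107 102  98] [ 13  21 107]
top (175, 265) [106 101  98] [ 11  19 106]
top (175, 241) [113 108 103] [ 15  23 113]
top (158, 240) [128 123 108] [ 23  40 128]
top (401, 159) [35 27 21] [ 13 102  35]
top (397, 170) [49 29 21] [  9 146  49]
top (410, 159) [57 32 21] [  9 161  57]
scene (442, 240) [162 158 144] [ 23  28 162]
scene (430, 242) [76 72 64] [20 40 76]
scene (444, 251) [106 100  92] [ 17  34 106]
scene (238, 168) [58 41 30] [ 12 123  58]
scene (237, 170) [77 45 30] [ 10 156  77]
scene (237, 166) [60 41 29] [ 12 132  60]
scene (230, 167) [60 43 30] [ 13 128  60]
scene (237, 175) [98 56 34] [ 10 167  98]
```

Run:
```python
from h import *
S={n:dict(np.load(f"pics/{n}0.npz")) for n in("scene","top")}
R={}
vis=[]
def do(key,n,mask,near,z,box):
    m=np.zeros(mask.shape,bool);x0,x1,y0,y1=box;m[y0:y1,x0:x1]=mask[y0:y1,x0:x1]
    c,mm=blob(m,near);c=cv2.convexHull(c)
    (cc,r),e=ellworld(S[n],c,z)
    M=cv2.moments(c);uv=(M["m10"]/M["m00"],M["m01"]/M["m00"])
    R[key,n]=uv
    print(key,n,"uv",np.round(uv,2),"bbox",cv2.boundingRect(c),"plane",plane(S[n],*uv,z)[:2],"circ",np.array(cc),2*r,"ell",np.array(e[1]))
    im=S[n]["pixels"][:,:,::-1].copy();cv2.drawContours(im,[c],-1,(0,255,0),1)
    u,v=map(int,near);vis.append(cv2.resize(im[v-32:v+32,u-32:u+32],(300,300),interpolation=cv2.INTER_NEAREST))
def hsv(n):return [a.astype(int) for a in cv2.split(cv2.cvtColor(cv2.GaussianBlur(S[n]["pixels"],(3,3),0),cv2.COLOR_RGB2HSV))]
h,s,v=hsv("top")
do("lid","top",(s<31)&(v>92),(175,252),.104,(155,192,232,272))
do("hole","top",(s<127)&(v<52),(401,159),.09,(385,415,147,172))
do("jar","top",(s>90)&(v<85),(397,166),.09,(375,420,140,190))
h,s,v=hsv("scene")
do("lid","scene",(v>128)&(s<40),(442,240),.104,(425,462,225,256))
do("jar","scene",(s>90)&(v<125),(238,182),.0,(215,262,155,205))
for k in("lid",):
    print(k,tri(ray(S["top"],*R[k,"top"]),ray(S["scene"],*R[k,"scene"])))
cv2.imwrite("pics/m1.png",np.vstack([np.hstack(vis[:2]),np.hstack(vis[2:4])]));cv2.imwrite("pics/m2.png",vis[4])
```

```text
lid top uv [173.64 252.04] bbox (159, 237, 30, 30) plane [0.4553 0.2923] circ [0.4573 0.2952] 0.0667339563369751 ell [0.0571 0.0648]
hole top uv [400.58 158.42] bbox (394, 152, 14, 14) plane [ 0.667  -0.1837] circ [ 0.6669 -0.1835] 0.03229263797402382 ell [0.0298 0.0317]
jar top uv [396.9  165.29] bbox (381, 149, 33, 34) plane [ 0.6512 -0.1751] circ [ 0.6516 -0.1751] 0.08049239963293076 ell [0.0657 0.082 ]
lid scene uv [443.99 238.35] bbox (428, 229, 32, 20) plane [0.4566 0.2925] circ [0.456  0.2913] 0.058646176010370255 ell [0.0562 0.0574]
jar scene uv [237.5  181.86] bbox (223, 162, 29, 40) plane [ 0.6454 -0.2452] circ [ 0.6426 -0.2537] 0.20231443643569946 ell [0.0785 0.2167]
lid (array([0.4556, 0.2922, 0.1033]), np.float64(0.0005852434662130026))
```

View pics/m1.png

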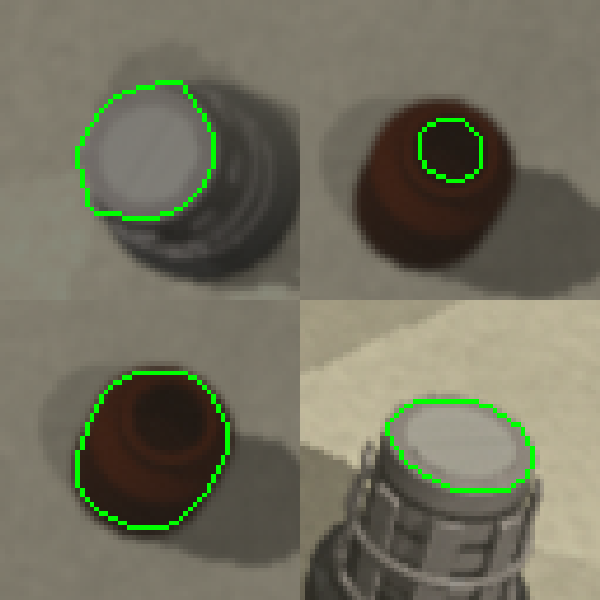

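The scene mask fits the lid. The top mask leaks slightly at two corners. I'll refine with the bright inner disc, and check the jar's mouth in both views.

Run:
```python
from h import *
S={n:dict(np.load(f"pics/{n}0.npz")) for n in("scene","top")}
vis=[];R={}
def do(key,n,ch,th,sign,near,z,box,vb=24):
    # upsampled threshold for sub-pixel edges
    x0,x1,y0,y1=box;k=8
    a=cv2.resize(ch[y0:y1,x0:x1].astype(np.float32),None,fx=k,fy=k,interpolation=cv2.INTER_CUBIC)
    m=(a*sign>th*sign)
    c,_=blob(m,((near[0]-x0)*k,(near[1]-y0)*k));c=cv2.convexHull(c)
    e=cv2.fitEllipse(c);M=cv2.moments(c)
    f=lambda p:((p[0]+.5)/k-.5+x0,(p[1]+.5)/k-.5+y0)
    uv=f((M["m10"]/M["m00"],M["m01"]/M["m00"]));R[key,n]=uv
    P=np.array([plane(S[n],*f(p),z)[:2] for p in c.reshape(-1,2)],np.float32)
    print(key,n,np.round(uv,2),"plane",plane(S[n],*uv,z)[:2],"fit",np.array(cv2.fitEllipse(P)[0]),cv2.fitEllipse(P)[1])
    im=cv2.resize(S[n]["pixels"][y0:y1,x0:x1,::-1],None,fx=k,fy=k);cv2.drawContours(im,[c],-1,(0,255,0),1);vis.append(cv2.resize(im,(380,290)))
t=S["top"]["pixels"].astype(int);s=S["scene"]["pixels"].astype(int)
do("lid","top",cv2.GaussianBlur(t.sum(2).astype(np.float32),(3,3),0)-3*0,343,1,(175,252),.104,(162,188,239,265))
do("hole","top",t[:,:,0]-t[:,:,1],18,-1,(400.5,158.5),.09,(388,413,146,171))
do("lid","scene",s[:,:,2],118,1,(444,238),.104,(424,464,222,256))
do("hole","scene",s[:,:,0]-s[:,:,1],25,-1,(236,167),.09,(226,248,160,176))
for k in("lid","hole"): print(k,tri(ray(S["top"],*R[k,"top"]),ray(S["scene"],*R[k,"scene"])))
cv2.imwrite("pics/m3.png",np.vstack([np.hstack(vis[:2]),np.hstack(vis[2:4])]))
```

```text
lid top [174.02 252.35] plane [0.4547 0.2914] fit [0.4547 0.2913] (0.042410239577293396, 0.04267336055636406)
hole top [400.6  158.52] plane [ 0.6668 -0.1837] fit [ 0.6669 -0.1837] (0.0346866212785244, 0.03550901636481285)
lid scene [445.78 235.41] plane [0.4471 0.2887] fit [0.4185 0.3203] (0.10209402441978455, 0.19286298751831055)
hole scene [235.71 166.22] plane [ 0.6683 -0.1833] fit [ 0.668 -0.184] (0.03187941387295723, 0.03610188141465187)
lid (array([0.4533, 0.291 , 0.109 ]), np.float64(0.0024350578222072615))
hole (array([ 0.6675, -0.1841,  0.0891]), np.float64(0.0009123455797098621))
```

View pics/m3.png

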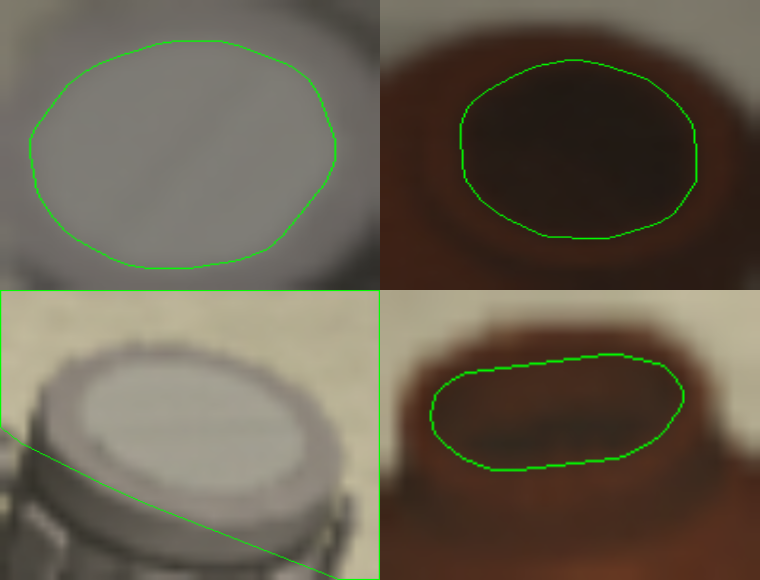

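The mouth triangulates to (0.667,-0.184, z 0.089), against a rim height of 0.090, and the hole measures 35 mm. In the last picture the scene-view lid contour leaked. I discard that one and keep the first mask, which gave z 0.1033 with rays 0.6 mm apart, along with the inner-disc top value. The lid is at about (0.4553,0.2918). Time to move.

```bash
cat >> h.py <<'E'
def rad(p):
    a=np.arctan2(p[1],p[0]);c,s=np.cos(a),np.sin(a)
    return np.array([[c,s,0],[s,-c,0],[0,0,-1.]])
LID=np.array([.4553,.2918]);JAR=np.array([.6672,-.1840])
E
python3 - <<'E'
from h import *
from rig import robot, eoat, ik, optics, sign_off, readout
R=rad(LID)
eoat.move_gripper(.085)
robot.movep([*LID,.21],R)
robot.line_to([*LID,.150],feed=.1)
print(readout.current_time(),readout.current_tcp_pos(),readout.current_finger_gap())
robot.line_to([*LID,.1115],feed=.06,stop_force=6)
print(readout.current_time(),readout.current_tcp_pos(),readout.current_wrist_force())
for n in("scene","top"):
    s=optics.snapshot(n);cv2.imwrite(f"pics/{n}1.png",s["pixels"][:,:,::-1])
a=cv2.imread("pics/scene1.png")[170:310,370:510];b=cv2.imread("pics/top1.png")[190:310,120:240]
cv2.imwrite("pics/g1.png",np.hstack([cv2.resize(a,(400,400)),cv2.resize(b,(400,400))]))
E
```

```text
4.05 [0.4557 0.2919 0.1505] 0.08491010458861833
4.8417 [0.4555 0.2919 0.1116] [-1.374   0.1199  0.7254]
```

View pics/g1.png

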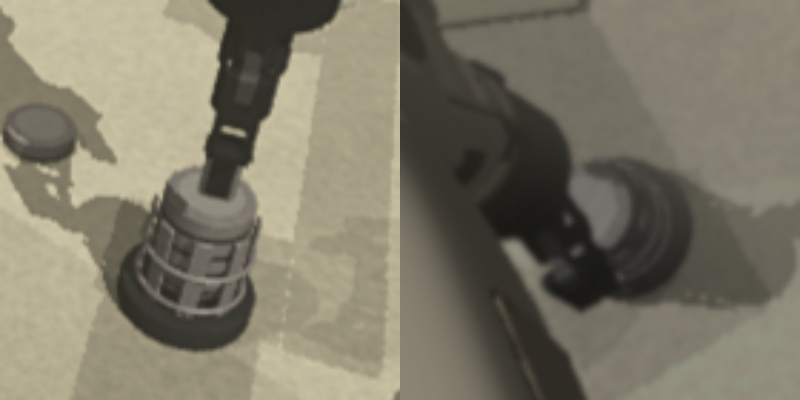

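Both views show the jaws straddling the lid, with the near finger tip at about scene (447,238). I'll check that tip's height before closing.

Run:
```python
from h import *
s=dict(np.load("pics/scene0.npz"));T=np.linalg.inv(s["world_from_camera"]);r=np.array([np.cos(.57),np.sin(.57)])
for d in (.0425,.0475,.055):
  for z in(.0925,.1,.1055,.11):
    p=T[:3]@[*(LID+d*r),z,1];q=s["camera_matrix"]@p;print(d,z,q[:2]/q[2])
```

```text
0.0425 0.0925 [439.4287 256.8145]
0.0425 0.1 [440.2501 253.8774]
0.0425 0.1055 [440.8592 251.7   ]
0.0425 0.11 [441.3616 249.9034]
0.0475 0.0925 [438.9981 258.5998]
0.0475 0.1 [439.8212 255.6585]
0.0475 0.1055 [440.4314 253.4778]
0.0475 0.11 [440.9349 251.6784]
0.055 0.0925 [438.3437 261.3129]
0.055 0.1 [439.1692 258.3655]
0.055 0.1055 [439.7812 256.18  ]
0.055 0.11 [440.2863 254.3766]
```

The visible tip is about 15 px above where my projection puts it, so I'll zoom in before closing.

Run:
```python
from h import *
a=cv2.imread("pics/scene1.png")[200:270,405:475];b=cv2.imread("pics/top1.png")[215:285,145:215]
f=lambda i:np.clip(cv2.resize(i,(400,400),interpolation=cv2.INTER_CUBIC)*2.0,0,255).astype(np.uint8)
cv2.imwrite("pics/g2.png",np.hstack([f(a),f(b)]))
```

```text
(no output)
```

View pics/g2.png

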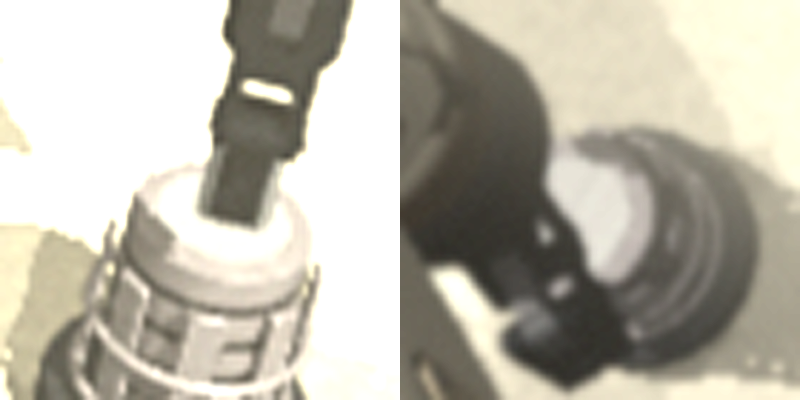

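View pics/scene1.png

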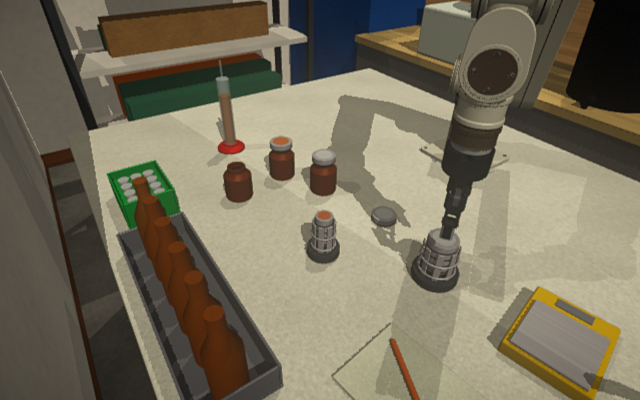

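Run:
```python
from h import *
a=cv2.imread("pics/scene1.png")[200:290,400:490];a0=cv2.imread("pics/scene0.png")[200:290,400:490]
f=lambda i:np.clip(cv2.resize(i,(400,400),interpolation=cv2.INTER_NEAREST)*1.3,0,255).astype(np.uint8)
cv2.imwrite("pics/g3.png",np.hstack([f(a),f(a0)]))
```

```text
(no output)
```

View pics/g3.png

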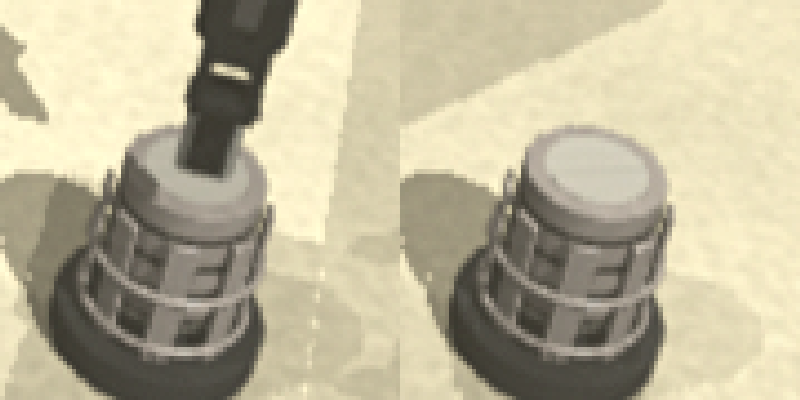

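Run:
```python
from h import *
r=np.array([np.cos(.57),np.sin(.57)])
for n in("top","scene"):
  s=dict(np.load(f"pics/{n}0.npz"));T=np.linalg.inv(s["world_from_camera"])
  def pj(d,z):
    p=T[:3]@[*(LID+d*r),z,1];q=s["camera_matrix"]@p;return q[:2]/q[2]
  for d in(-.0425,-.057,-.0825,-.097,.0425,.057):
    print(n,d,[np.round(pj(d,z),0).tolist() for z in(.0925,.1055,.14,.165,.2)])
a=cv2.imread("pics/top1.png")[215:305,130:220]
cv2.imwrite("pics/g4.png",np.clip(cv2.resize(a,(540,540),interpolation=cv2.INTER_NEAREST)*1.8,0,255).astype(np.uint8))
```

```text
top -0.0425 [[185.0, 270.0], [184.0, 270.0], [179.0, 268.0], [176.0, 266.0], [171.0, 264.0]]
top -0.057 [[189.0, 276.0], [187.0, 276.0], [183.0, 274.0], [179.0, 273.0], [174.0, 271.0]]
top -0.0825 [[195.0, 287.0], [193.0, 286.0], [189.0, 285.0], [186.0, 284.0], [181.0, 283.0]]
top -0.097 [[198.0, 293.0], [197.0, 293.0], [193.0, 292.0], [189.0, 291.0], [185.0, 290.0]]
top 0.0425 [[166.0, 236.0], [164.0, 235.0], [159.0, 232.0], [155.0, 229.0], [149.0, 226.0]]
top 0.057 [[162.0, 230.0], [161.0, 229.0], [155.0, 226.0], [152.0, 223.0], [146.0, 220.0]]
scene -0.0425 [[446.0, 229.0], [447.0, 224.0], [451.0, 210.0], [454.0, 200.0], [458.0, 185.0]]
scene -0.057 [[447.0, 225.0], [449.0, 220.0], [452.0, 206.0], [455.0, 196.0], [459.0, 181.0]]
scene -0.0825 [[449.0, 218.0], [450.0, 213.0], [454.0, 199.0], [457.0, 189.0], [461.0, 174.0]]
scene -0.097 [[450.0, 214.0], [451.0, 209.0], [455.0, 195.0], [458.0, 185.0], [462.0, 170.0]]
scene 0.0425 [[439.0, 257.0], [441.0, 252.0], [445.0, 238.0], [448.0, 227.0], [452.0, 211.0]]
scene 0.057 [[438.0, 262.0], [440.0, 257.0], [444.0, 243.0], [447.0, 232.0], [451.0, 216.0]]
```

View pics/g4.png

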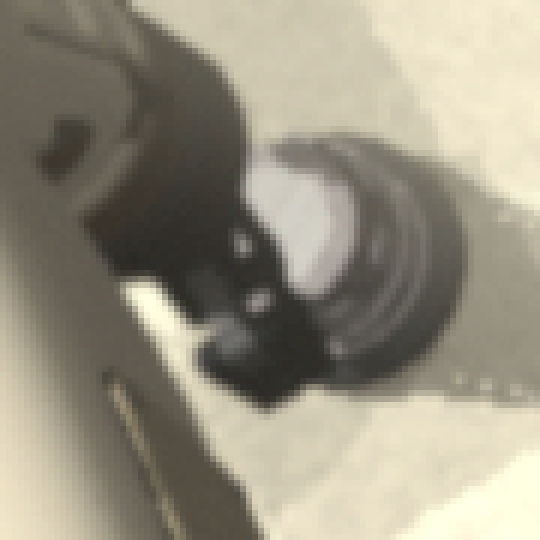

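View pics/top1.png

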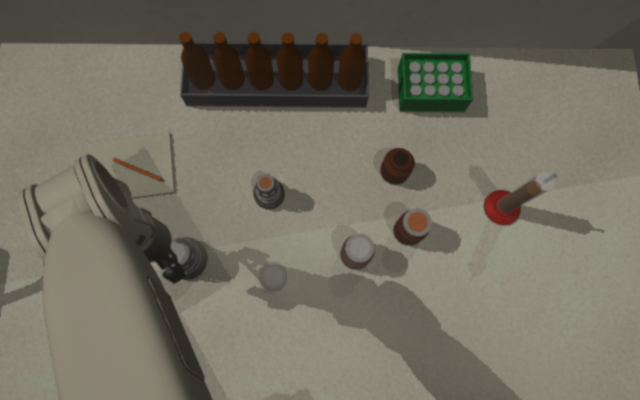

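In both views the finger tips look about 30 mm higher than the stated geometry (z about 0.14, not 0.105). I'll close to 64 mm, wider than the lid, and look again. Neither reading makes that harmful.

Run:
```python
from h import *
from rig import robot, eoat, ik, optics, sign_off, readout
eoat.move_gripper(.065)
print(readout.current_time(),readout.current_finger_gap(),readout.current_tcp_pos(),readout.current_wrist_force())
for n in("scene","top"):
    s=optics.snapshot(n);cv2.imwrite(f"pics/{n}2.png",s["pixels"][:,:,::-1])
a=cv2.imread("pics/scene2.png")[190:280,400:490];b=cv2.imread("pics/top2.png")[215:305,130:220]
f=lambda i,k:np.clip(cv2.resize(i,(400,400),interpolation=cv2.INTER_NEAREST)*k,0,255).astype(np.uint8)
cv2.imwrite("pics/g5.png",np.hstack([f(a,1.6),f(b,1.8)]))
```

```text
5.2833 0.06491072783410679 [0.4554 0.2919 0.1117] [-1.1251 -0.9993 -0.1161]
```

View pics/g5.png

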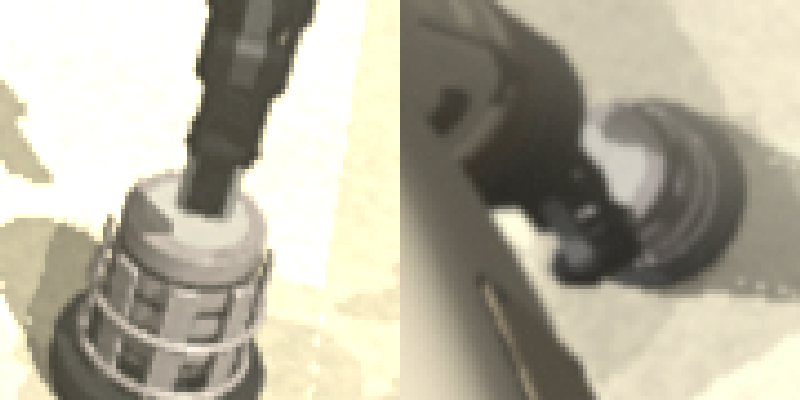

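At 65 mm the tip is at scene (446,238), which puts it at about z 0.13, still above the lid. Closing fully here will decide it: either the lid stops the fingers at 60 mm, or they pass above it.

Run:
```python
from h import *
from rig import robot, eoat, ik, optics, sign_off, readout
eoat.move_gripper(.045)
print(readout.current_time(),readout.current_finger_gap(),readout.current_tcp_pos(),readout.current_wrist_force())
for n in("scene","top"):
    s=optics.snapshot(n);cv2.imwrite(f"pics/{n}3.png",s["pixels"][:,:,::-1])
a=cv2.imread("pics/scene3.png")[190:280,400:490];b=cv2.imread("pics/top3.png")[215:305,130:220]
f=lambda i,k:np.clip(cv2.resize(i,(400,400),interpolation=cv2.INTER_NEAREST)*k,0,255).astype(np.uint8)
cv2.imwrite("pics/g6.png",np.hstack([f(a,1.6),f(b,1.8)]))
```

```text
5.7167 0.04523475350522104 [0.4553 0.2918 0.1115] [ 0.0476 -0.4445 -0.1846]
```

View pics/g6.png

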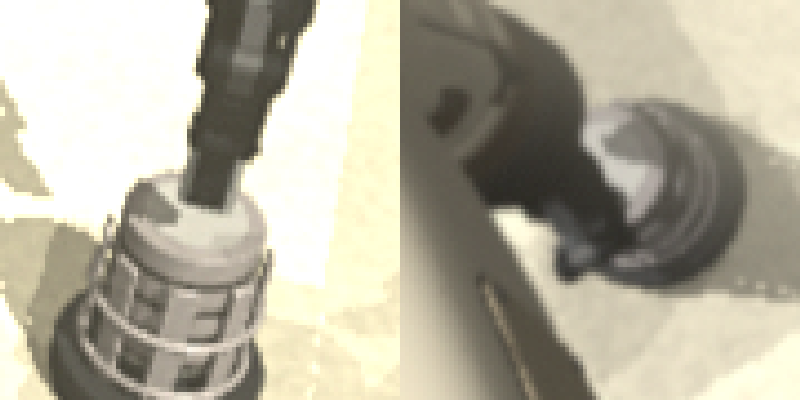

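The fingers closed to 45 mm without contact, so they pass above the lid and the real tips sit roughly 30 mm higher than stated. I'll measure that offset by a gentle touch on free bench, with the fingers at 60 mm as for the grasp.

Run:
```python
from h import *
from rig import robot, eoat, ik, optics, sign_off, readout
robot.line_to([*LID,.19],feed=.2)
eoat.move_gripper(.060)
P=np.array([.30,.28]);R=rad(P)
robot.movep([*P,.16],R)
robot.line_to([*P,.045],feed=.15,stop_force=4)
z=readout.current_tcp_pos();print("a",z,readout.current_wrist_force())
try:
    r=robot.line_to([*P,-.03],feed=.04,stop_force=4)
except robot.Unreachable as e: print("unreach",e);r=None
print(r,readout.current_time(),readout.current_tcp_pos(),readout.current_wrist_force(),readout.current_finger_gap())
for n in("scene","top"):
    s=optics.snapshot(n);cv2.imwrite(f"pics/{n}4.png",s["pixels"][:,:,::-1])
```

```text
a [0.301  0.2805 0.0455] [-0.1438  0.1284  0.1227]
True 9.7417 [ 0.2999  0.2799 -0.0221] [-1.4313 -0.8029  5.3915] 0.05988421396652737
```

View pics/scene4.png

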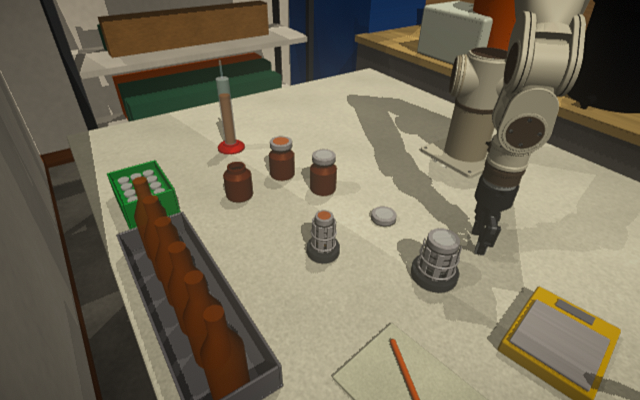

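The bench touch came at a TCP reading of -0.0221. At a 60 mm gap the tips are therefore 22 mm above the reported TCP, about 36–41 mm off the sheet. I'll check the xy at that contact, in case the offset isn't purely vertical.

Run:
```python
from h import *
P=np.array([.2999,.2799]);r=P/np.linalg.norm(P)
for n in("scene","top"):
  s=dict(np.load(f"pics/{n}0.npz"));T=np.linalg.inv(s["world_from_camera"])
  im=cv2.imread(f"pics/{n}4.png")
  def pj(d,z,w=0):
    p=T[:3]@[*(P+d*r+w*np.array([-r[1],r[0]])),z,1];q=s["camera_matrix"]@p;return q[:2]/q[2]
  c=pj(0,.01).astype(int);h=35;x0,y0=c-h;k=400/(2*h)
  v=np.clip(cv2.resize(im[y0:y0+2*h,x0:x0+2*h],(400,400),interpolation=cv2.INTER_CUBIC)*2.2,0,255).astype(np.uint8)
  for d in(-.03,.03,-.04,.04):
    for w in(-.011,.011):
      q=((pj(d,0,w)-[x0,y0]+.5)*k).astype(int);cv2.circle(v,tuple(int(t) for t in q),3,(0,0,255) if abs(d)<.035 else (255,0,0),-1)
  globals()["v_"+n]=v
cv2.imwrite("pics/g7.png",np.hstack([v_scene,v_top]))
```

```text
(no output)
```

View pics/g7.png

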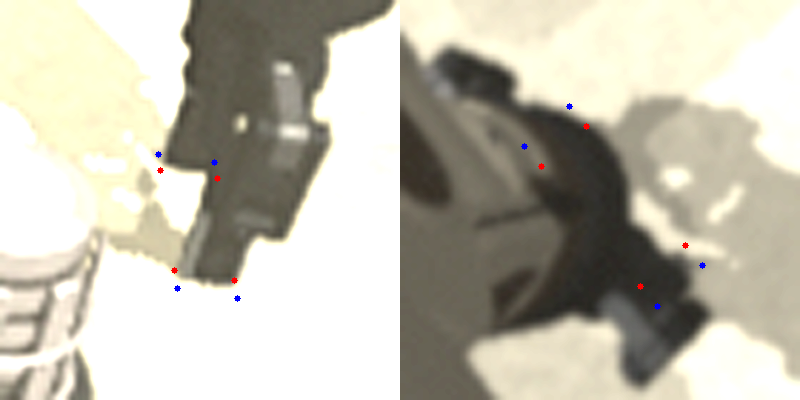

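The outer finger tip lands on the projected dots for the inner face at d = 30 mm in the scene view, within about 1 px. So the xy is right and the offset is purely along the tool. Corrected grasp: tips at 93 mm, which is TCP 0.071.

Run:
```python
from h import *
from rig import robot, eoat, ik, optics, sign_off, readout
robot.line_to([.30,.28,.10],feed=.25)
eoat.move_gripper(.085)
R=rad(LID)
robot.movep([*LID,.14],R)
robot.line_to([*LID,.071],feed=.08,stop_force=5)
print(readout.current_time(),readout.current_tcp_pos(),readout.current_wrist_force())
eoat.move_gripper(.050)
print("gap",readout.current_finger_gap(),readout.current_wrist_force(),readout.current_time())
if readout.current_finger_gap()>.055:
    robot.line_to([*LID,.09],feed=.05)
    robot.line_to([*LID,.20],feed=.15)
print("gap",readout.current_finger_gap(),readout.current_wrist_force(),readout.current_time())
for n in("scene","top"):
    s=optics.snapshot(n);cv2.imwrite(f"pics/{n}5.png",s["pixels"][:,:,::-1])
a=cv2.imread("pics/scene5.png")[140:300,360:520]
b=cv2.imread("pics/top5.png")[190:310,120:240]
f=lambda i,k:np.clip(cv2.resize(i,(400,400),interpolation=cv2.INTER_CUBIC)*k,0,255).astype(np.uint8)
cv2.imwrite("pics/g8.png",np.hstack([f(a,1.6),f(b,1.8)]))
```

```text
12.5583 [0.4557 0.2921 0.0716] [-0.0703 -0.2361  0.0987]
gap 0.057760050187188536 [ 1.2602 -0.337   0.9274] 12.925
gap 0.05728542903913446 [ 0.3747  0.2785 -1.0891] 14.3417
```

View pics/g8.png

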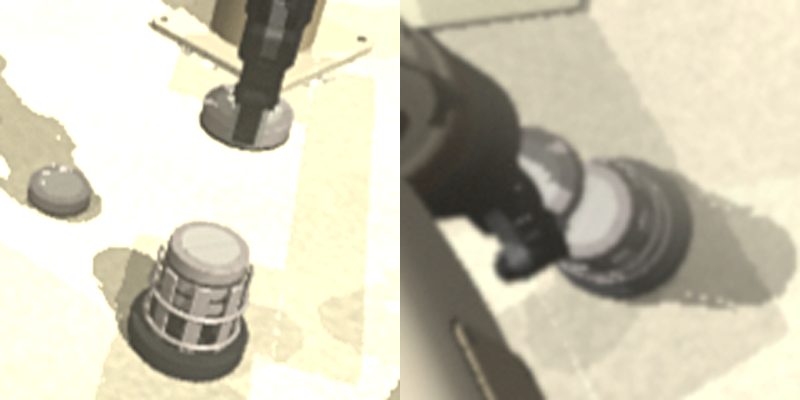

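The lid is held with a gap of 57 mm and a load change of about 1.1 N, which is one lid. The next lid has risen (scene disc near (444,240)). I'll check how it sits in the jaws by overlaying its expected outline.

Run:
```python
from h import *
from rig import readout
t=readout.current_tcp_pos();print(t)
o=[]
for n in("scene","top"):
  s=dict(np.load(f"pics/{n}0.npz"));T=np.linalg.inv(s["world_from_camera"]);im=cv2.imread(f"pics/{n}5.png")
  pj=lambda p:(lambda q:q[:2]/q[2])(s["camera_matrix"]@(T[:3]@[*p,1]))
  c=pj(t).astype(int)-[0,8];h=30;x0,y0=c-h;k=400/60
  v=np.clip(cv2.resize(im[y0:y0+60,x0:x0+60],(400,400),interpolation=cv2.INTER_CUBIC)*1.8,0,255).astype(np.uint8)
  for dz,col in((.0164,(0,0,255)),(.0324,(0,160,0))):
    pts=np.array([(pj([t[0]+.03*np.cos(a),t[1]+.03*np.sin(a),t[2]+dz])-[x0,y0]+.5)*k for a in np.linspace(0,6.283,60)]).astype(np.int32)
    cv2.polylines(v,[pts],True,col,1)
  o.append(v)
cv2.imwrite("pics/g9.png",np.hstack(o))
```

```text
[0.4545 0.2913 0.1985]
```

View pics/g9.png

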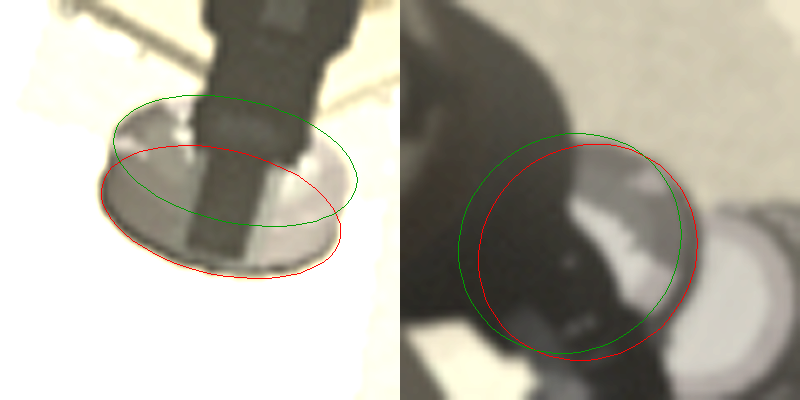

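The outline matches in both views within about 1 px, so the lid is flat and centred in the jaws. Now on to the jar, with a gentle force-stopped descent.

Run:
```python
from h import *
from rig import robot, eoat, ik, optics, sign_off, readout
R=rad(JAR)
robot.movep([*JAR,.19],R)
robot.line_to([*JAR,.085],feed=.1)
print(readout.current_time(),readout.current_tcp_pos(),readout.current_wrist_force())
r=robot.line_to([*JAR,.069],feed=.015,stop_force=2)
t=readout.current_tcp_pos()
print(r,readout.current_time(),t,readout.current_wrist_force(),readout.current_finger_gap())
o=[]
for n in("scene","top"):
  s=optics.snapshot(n);im=s["pixels"][:,:,::-1];cv2.imwrite(f"pics/{n}6.png",im)
  T=np.linalg.inv(s["world_from_camera"])
  pj=lambda p:(lambda q:q[:2]/q[2])(s["camera_matrix"]@(T[:3]@[*p,1]))
  c=pj([*JAR,.08]).astype(int);h=35;x0,y0=c-h;k=400/70
  v=np.clip(cv2.resize(im[y0:y0+70,x0:x0+70],(400,400),interpolation=cv2.INTER_CUBIC)*1.8,0,255).astype(np.uint8)
  for z,rr,xy,col in((.09,.03,t,(0,0,255)),(.106,.03,t,(0,160,0)),(.065,.035,JAR,(255,0,0)),(0,.035,JAR,(255,0,0))):
    pts=np.array([(pj([xy[0]+rr*np.cos(a),xy[1]+rr*np.sin(a),z])-[x0,y0]+.5)*k for a in np.linspace(0,6.283,60)]).astype(np.int32)
    cv2.polylines(v,[pts],True,col,1)
  o.append(v)
cv2.imwrite("pics/g10.png",np.hstack(o))
```

```text
17.525 [ 0.6679 -0.1842  0.086 ] [ 0.1719 -0.3876 -0.8879]
True 18.2417 [ 0.6671 -0.184   0.0744] [-0.211  -0.2454  4.6645] 0.05751275942236878
```

View pics/g10.png

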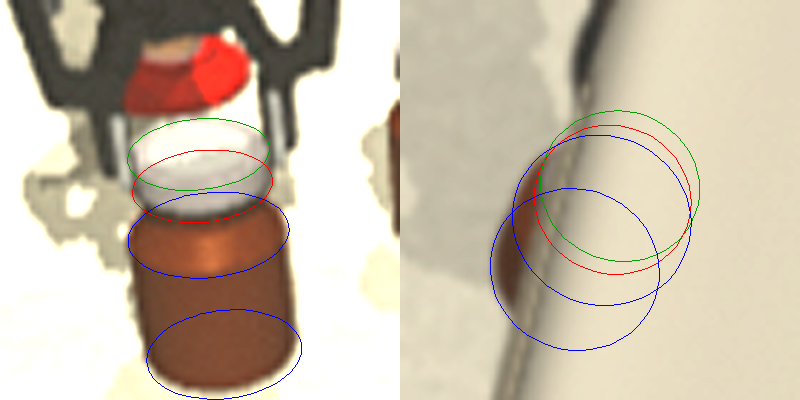

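Contact came at TCP 0.0744, against 0.0736 predicted, at 4.7 N. The lid sits on the mouth in the scene view and the jar matches its predicted outline. I'll release and retreat.

Run:
```python
from h import *
from rig import robot, eoat, ik, optics, sign_off, readout
eoat.move_gripper(.064)
eoat.move_gripper(.085)
print(readout.current_time(),readout.current_wrist_force(),readout.current_finger_gap())
robot.line_to([*JAR,.12],feed=.05,stop_force=6)
robot.line_to([*JAR,.20],feed=.15)
P=np.array([.40,.0]);robot.movep([.25,-.30,.22],rad([.25,-.30]))
print(readout.current_time())
o=[]
for n in("scene","top"):
  s=optics.snapshot(n);im=s["pixels"][:,:,::-1];cv2.imwrite(f"pics/{n}7.png",im);np.savez(f"pics/{n}7.npz",**s)
  T=np.linalg.inv(s["world_from_camera"])
  pj=lambda p:(lambda q:q[:2]/q[2])(s["camera_matrix"]@(T[:3]@[*p,1]))
  for C,zz in((JAR,((.09,.03),(.106,.03),(0,.035))),(LID,((.104,.03),))):
    c=pj([*C,.06]).astype(int);h=32;x0,y0=c-h;k=280/64
    v=np.clip(cv2.resize(im[y0:y0+64,x0:x0+64],(280,280),interpolation=cv2.INTER_CUBIC)*1.5,0,255).astype(np.uint8);w=v.copy()
    for z,rr in zz:
      pts=np.array([(pj([C[0]+rr*np.cos(a),C[1]+rr*np.sin(a),z])-[x0,y0]+.5)*k for a in np.linspace(0,6.283,60)]).astype(np.int32)
      cv2.polylines(w,[pts],True,(0,0,255),1)
    o+=[w]
cv2.imwrite("pics/g11.png",np.vstack([np.hstack(o[:2]),np.hstack(o[2:])]))
```

```text
18.9333 [0.0611 0.2969 0.4563] 0.08491047802968575
22.3
```

View pics/g11.png

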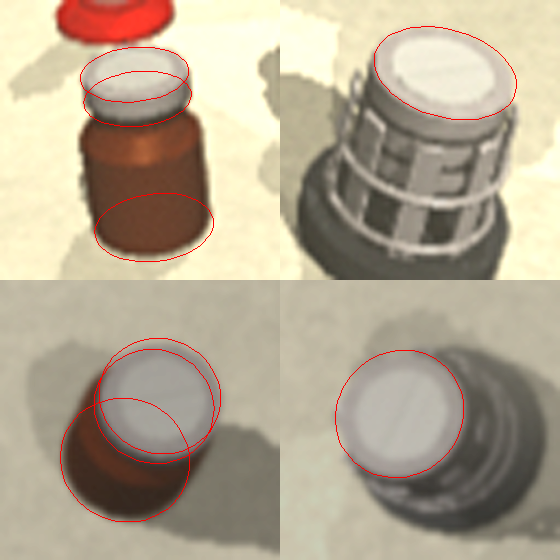

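View pics/scene7.png

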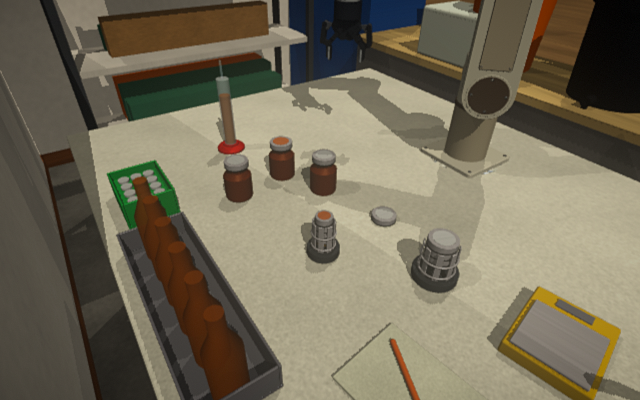

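The lid is on the open jar at scene (237,163), with the jar upright and nothing else moved. The next lid sits at full height in the dispenser. In the top view the lid looks about 1–2 px low of its outline, so I'll measure that.

Run:
```python
from h import *
R={}
o=[]
for n,near,box,z in(("top",(401,156),(383,419,136,176),.106),("scene",(237,161),(220,254,150,176),.106)):
  s=dict(np.load(f"pics/{n}7.npz"));im=s["pixels"];x0,x1,y0,y1=box;k=8
  H=cv2.cvtColor(cv2.resize(im[y0:y1,x0:x1],None,fx=k,fy=k,interpolation=cv2.INTER_CUBIC),cv2.COLOR_RGB2HSV)
  for th in ((110,116) if n=="top" else (140,150,160)):
    m=(H[:,:,2]>th)&(H[:,:,1]<(30 if n=="top" else 40))
    m=cv2.morphologyEx(m.astype(np.uint8),cv2.MORPH_OPEN,np.ones((25,25)))
    c,_=blob(m,((near[0]-x0)*k,(near[1]-y0)*k));c=cv2.convexHull(c);M=cv2.moments(c)
    uv=((M["m10"]/M["m00"]+.5)/k-.5+x0,(M["m01"]/M["m00"]+.5)/k-.5+y0)
    P=np.array([plane(s,(p[0]+.5)/k-.5+x0,(p[1]+.5)/k-.5+y0,z)[:2] for p in c.reshape(-1,2)],np.float32)
    print(n,th,np.round(uv,2),plane(s,*uv,z)[:2]-JAR,cv2.fitEllipse(P)[1])
  v=cv2.cvtColor(H,cv2.COLOR_HSV2BGR);cv2.drawContours(v,[c],-1,(0,255,0),1);o.append(cv2.resize(v,(380,380)))
cv2.imwrite("pics/g12.png",np.hstack(o))
```

```text
top 110 [401.5  161.35] [-0.0122  0.0015] (0.008510787971317768, 0.03723951801657677)Traceback (most recent call last):
  File "<stdin>", line 10, in <module>
  File "h.py", line 14, in blob
    k=min(range(1,n),key=lambda i:(np.hypot(*(ce[i]-near)) if st[i,4]>15 else 1e9))
ValueError: min() iterable argument is empty
```

Run:
```python
from h import *
o=[]
for n,near,box,z,ths in(("top",(401,156),(383,419,136,176),.106,(92,97,102)),("scene",(237,161),(220,254,150,176),.106,(110,120,130))):
  s=dict(np.load(f"pics/{n}7.npz"));im=s["pixels"];x0,x1,y0,y1=box;k=8
  print(cv2.cvtColor(im,cv2.COLOR_RGB2HSV)[near[1]-14:near[1]+19:3,near[0],1:].tolist())
  H=cv2.cvtColor(cv2.resize(im[y0:y1,x0:x1],None,fx=k,fy=k,interpolation=cv2.INTER_CUBIC),cv2.COLOR_RGB2HSV)
  for th in ths:
    m=(H[:,:,2]>th)&(H[:,:,1]<(31 if n=="top" else 36))
    m=cv2.morphologyEx(m.astype(np.uint8),cv2.MORPH_OPEN,np.ones((25,25)))
    if m.sum()==0: print(th,"none");continue
    c,_=blob(m,((near[0]-x0)*k,(near[1]-y0)*k));c=cv2.convexHull(c);M=cv2.moments(c)
    uv=((M["m10"]/M["m00"]+.5)/k-.5+x0,(M["m01"]/M["m00"]+.5)/k-.5+y0)
    P=np.array([plane(s,(p[0]+.5)/k-.5+x0,(p[1]+.5)/k-.5+y0,z)[:2] for p in c.reshape(-1,2)],np.float32)
    print(n,th,np.round(uv,2),plane(s,*uv,z)[:2]-JAR,cv2.fitEllipse(P)[1])
    v=cv2.cvtColor(H,cv2.COLOR_HSV2BGR);cv2.drawContours(v,[c],-1,(0,255,0),1);o.append(cv2.resize(v,(260,260)))
while len(o)%3:o.append(o[-1])
cv2.imwrite("pics/g13.png",np.vstack([np.hstack(o[i:i+3]) for i in range(0,len(o),3)]))
```

```text
[[38, 127], [23, 102], [19, 108], [16, 109], [16, 110], [17, 108], [16, 111], [16, 111], [18, 102], [20, 89], [62, 41]]
top 92 [402.56 156.41] [-0.001  -0.0011] (0.056064873933792114, 0.057898979634046555)
top 97 [401.84 155.99] [-0.      0.0004] (0.0504116415977478, 0.05282802879810333)
top 102 [402.54 156.65] [-0.0015 -0.0011] (0.043608713895082474, 0.04396209493279457)
[[211, 174], [212, 173], [78, 148], [30, 151], [31, 150], [28, 148], [35, 132], [37, 109], [50, 61], [159, 77], [170, 111]]
scene 110 [235.76 159.93] [-0.002  -0.0014] (0.05276075750589371, 0.05710211023688316)
scene 120 [235.72 159.93] [-0.0019 -0.0014] (0.05270272493362427, 0.05700495466589928)
scene 130 [235.38 159.8 ] [-0.0014 -0.0025] (0.04842155799269676, 0.05537525191903114)
```

View pics/g13.png

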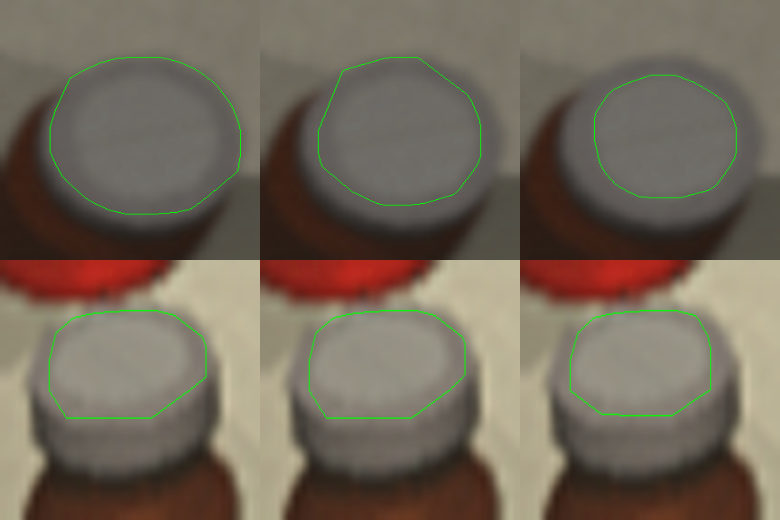

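The lid's centre lies within 1–2 mm of the mouth's in both views, flat at rim height. Handing in.

Run:
```python
from rig import sign_off, readout
print(readout.current_time(),readout.current_wrist_force());sign_off()
```

```text
22.4 [-0.49938613 -0.52832762  0.16764569]
the job is handed in; nothing more can be done
```

The top wide lid is now on the open amber jar, and I handed the job in at 22.4 s; no verdict is reported. I gripped that lid alone by its sides, lifted it straight up, lowered it until light contact at about 5 N, and let go.

**Last checks**
- **Lid:** it lies flat on the rim, with its centre 1–2 mm from the mouth's centre (2.9 mm in the worst reading).
- **Jar and surroundings:** the jar stands upright in its place, and nothing else appears to have moved.
- **Dispenser:** the next lid has risen to full height, in line with its predicted outline.
- **Robot:** it is clear of everything.

**What disagreed**
- **Finger length:** the fingertips did not stand 19 mm ahead of the TCP as stated. With the fingers at a 60 mm gap, a light touch on the bench put them about 22 mm behind it. My first close therefore passed above the lid without touching it. I used the measured offset for the grasp and the placing.
- **Picture measurements:** one early lid outline in the scene camera leaked into the background and was thrown out. Some of the last lid outlines are ragged, so the centring figure is good to about 2 mm.

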